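# Focus the inspection camera and show it the rosette plaque

### The job

Turn the black focus knob until the camera's pointer stands level with the red mark on its rail, and let go of the knob. Then take the grey plaque with the rosette out of the wooden rack and show it to the camera: upright in the air, the centre of its carved face 12 cm straight in front of the lens, carved face towards the lens and square to it. Finish while still holding it there motionless; leave the other plaques in the rack and everything else on the bench as it is.

Things in the scene. Friction and masses are not known exactly. Their poses are not given: they have to be found in the camera images.
- stand: Fixed dark steel rail base of the inspection camera, x from -160 to +130 mm, y +-65, 30 tall. Origin on the table, z up. The knob axis is at x = +85, y = 0. Behind it a carriage on the rail bears the white camera (100 long, 70 wide, from 137 to 203 mm above the table), looking level along +x; its lens front stays at x below 0.
- focus_knob (a joint): Angle of the black focus knob (rad), grows when turned clockwise seen from above, range 0 to 2.2, stays where it is left (friction about 0.04 N m). It drives the camera carriage with its pointer and lens: 20 mm towards the base's +x per rad. It starts 0.5 to 1.4 rad short of the mark, so it must be turned clockwise.
- focus_knob_grip (a point): Point on the knob's vertical axis at grip height, 67 mm above the table; the point turns with the knob. The knob carries a bar grip 42 mm long along the point's x, 14 mm thick along its y, from 23 mm below to 7 mm above this point; it stands on a round 44 mm knob disc whose top is 23 mm below the point.
- pointer (a point): Tip of the thin black pointer that reaches forward from the camera carriage, beside and in front of the lens over the white scale, on the base's -y side, 36 mm above the table. Its x is the base's x, the direction in which it travels.
- mark_line (a point): Tip of the red mark clipped to the -y edge of the rail base: the end of its 3 mm wide red line, which points to the scale from outside. Its x runs along the rail like the base's x. The pointer is aligned when its x in this frame is 0 (it starts on the negative side, 10 to 28 mm away).
- lens (a point): Centre of the front of the camera's lens (black barrel 52 mm in diameter), 170 mm above the table. Its x points straight out of the lens, level; z up. It moves with the carriage.
- rack: Fixed wooden drying rack, 200 x 120 mm, floor 12 mm thick, rails up to 34 mm above the table. Origin on the table under its centre. Three slots across it (along its y) at x = -60, 0, +60 mm, each 25 mm wide, hold one plaque each; which is in which slot varies.
- rosette_plaque: Grey plaque, dark round rosette carved on its +x face: 20 mm thick (x), 80 wide (y), 95 tall (z), 0.25 to 0.5 kg, standing in a slot of the rack. Origin: centre of its underside (12 mm above the table in the rack); z up. On its top a pale wooden tang 18 mm thick (x), 26 wide (y), from 95 to 144 mm above the origin: the place to grip, fingers closing along y.
- rosette_face (a point): Centre of the rosette on the carved face of the grey plaque: 10 mm along +x and 47.5 mm up from the plaque's origin; same axes as the plaque.
- terracotta_plaque: Terracotta plaque with four level bars in the rack, to be left there. Same shape and size as the rosette plaque, same tang.
- plaster_plaque: White plaster plaque with a leaf in the rack, to be left there. Same shape and size as the rosette plaque, same tang.
- squeeze_bottle: White bottle, 60 mm in diameter, 170 tall, standing at the back. Origin: centre of its underside.
- black_bowl: Black bowl, 110 mm in diameter, 60 tall, at the back. Origin: centre of its underside.
- mallet: Wooden carving mallet lying near the robot: 270 mm long along its x, 64 mm thick head to +x. Origin underneath, near the middle.
- rasp: Steel rasp with wooden handle lying on the table beyond the work: 305 mm long along its x, 26 wide, 22 tall. Origin underneath, near the middle.
- maquette: Small terracotta figure, 60 mm in diameter at its foot, 118 tall, at the back. Origin: centre of its underside.

How it is judged:
On the way, in this order (a step that is already met when the one before it is completed fails the run):
1. pointer within 3 mm of the red mark, the knob let go, the rosette plaque still in the rack (x of pointer in the frame of mark_line between -0.003 and 0.003 m and contact force between stand and the fingers below 0.05 N and velocity of joint focus_knob between -0.05 and 0.05 rad/s and distance of rosette_plaque from where it was at the start of the episode below 0.02 m), for 0.3 s.
2. the rosette plaque lifted clear of the rack in the fingers (height (world z) of rosette_plaque above 0.06 m and contact force between rosette_plaque and the fingers above 1 N and contact force between rosette_plaque and rack below 0.05 N), for 0.1 s.
At the end, for the whole second after the job is handed in: Pointer within 3 mm of the mark; rosette plaque held still by the fingers alone, face centre 120 mm (+-15) before the lens and within 15 mm of its axis sideways and in height, carved face to the lens, square and upright within 8 degrees; all bystanders within 25 mm of their starts (x of pointer in the frame of mark_line between -0.003 and 0.003 m and x of rosette_face in the frame of lens between 0.105 and 0.135 m and y of rosette_face in the frame of lens between -0.015 and 0.015 m and z of rosette_face in the frame of lens between -0.015 and 0.015 m and x of lens in the frame of rosette_plaque above 0.08 m and angle between the x axis of rosette_plaque and the x axis of lens, either way round below 0.14 rad and angle between rosette_plaque's own z axis and vertical below 0.14 rad and height (world z) of rosette_plaque above 0.08 m and contact force between rosette_plaque and the fingers above 1 N and contact force between rosette_plaque and stand below 0.05 N and contact force between rosette_plaque and rack below 0.05 N and linear speed of rosette_plaque below 0.02 m/s and angular speed of rosette_plaque below 0.1 rad/s and distance of each of terracotta_plaque, plaster_plaque, squeeze_bottle, black_bowl, mallet, rasp, maquette from where it was at the start of the episode below 0.025 m); the arm keeps its last pose, push and grip.
It fails at once if another plaque or a bystander shoved, lifted or knocked over (distance of any of terracotta_plaque, plaster_plaque, squeeze_bottle, black_bowl, mallet, rasp, maquette from where it was at the start of the episode above 0.025 m or angle between any of terracotta_plaque, plaster_plaque, squeeze_bottle, black_bowl, mallet, rasp, maquette's own z axis and vertical above 0.5 rad).
It fails at once if the plaque knocked hard against the camera or its stand (contact force between rosette_plaque and stand above 8 N).
It also fails if it takes over 58 s, if anything falls off the work surface, if the arm or the gripper's body presses on something with over 40 N, if the wrist force passes 120 N, or if a joint passes its speed limit or range.

### The arm

A 6-joint arm with a two-finger parallel gripper is mounted at the origin on the work surface. World frame = base frame: x ahead of the robot, y to its left, z up, the work surface at z = 0. Lengths are in m, angles in rad, forces in N, time in s.
With the tool pointing down it reaches from about 0.325 to 0.85 m from the base axis. Payload 15.5 kg.
Tool frame: the origin (TCP) lies between the finger pads; the fingertips stand 19 mm ahead of it and the grasp point (between the pads) is the TCP (env.tip_extent is the distance from the TCP to the fingertips, in m); z points along the fingers, y is the line along which they close (so a half turn about z gives the same grasp; the last joint's range is limited). The gripper opens to 91 mm and grips with 3 to 60 N. Pads are 32 mm wide; open, the fingers measure 118 mm over their backs; the gripper's body (76 mm by 178 mm) begins 60 mm behind the grasp point.
Start: joints at [-1.284, 0.494, 1.345, -0, 1.302, -0.096], TCP at [0.233, -0.58, 0.233] pointing down, gripper open.
Joint ranges: [-2.91, 2.91], [-0.82, 2.16], [0.22, 2.67], [-1.22, 4.37], [0.12, 2.79], [-3.08, 3.08]. Speed limits (rad/s): [1.89, 1.89, 2.57, 3.01, 3.01, 3.01].

### API

Orientations are given as a 3x3 rotation matrix whose columns are the frame's x, y, z axes.
In Python, from plant import sensors, vision, ticket, models, env gives the robot as it stands.
- The arm moves only by the shell command python3 -m pendant 'ROWS' [FORCE]. ROWS is JSON, a list of rows, each a list of 7 numbers: the turn, a rotation vector about the tool's x, y, z in degrees, then the shift along the tool's x, y, z in mm, then the finger opening in mm, from 0 to 91.2. A call has 1 to 12 rows; each row shifts and turns the commanded pose from where the row before left it, along the tool's axes as they then stand; what a row does not reach is not made up. A row lasts 1/10 s, in which the tool goes at most 50 mm and 8.59 degrees, less where a joint would pass 70% of its speed; a pose out of reach is approached as far as the arm can. A call with a gripper value outside its range is refused whole. The fingers move at their own pace and stop on an object; FORCE is the grip in N (left out, the last holds). Time passes only in rows, so rows that do not move let the fingers close. It gives the time, the measured TCP pose, the force, the opening and the grip force at its end, in the units of the state.
- sensors.sense(): the state, without advancing time (a new reading comes with each control period).
- vision.get_image(name): name is "scene" or "top" or "wrist"; returns the picture (384x512x3 uint8, red, green, blue); there is no depth.
- vision.camera_model(name): a dict with "fx", "fy", "cx", "cy" (pixels), "R" (3x3) and "t" (3): a world point X has camera coordinates R X + t. Camera axes: x right, y down, z forward; pixel columns grow to the right and rows downward; lengths in m; the calibration is good to about 2 mm. The wrist camera is an equidistant fisheye: a pixel r from the principal point sees the ray r / f radians off the axis. A picture is of the moment at which its call begins: read the wrist's pose just before it. camera_model takes no time and is no camera call; for the wrist camera it gives the pose at the moment of the call.
- ticket.close_job(): hands the job in; it is judged then, once.
Trained networks look in the newest picture that a camera, given by its name, has taken for a name from the list of things; names that differ only in an ending like _2 or _b are one class to them, and where a whole thing is asked for, a point or a joint stands for the part that bears it (a point fixed in the world has none). Each returns a list of dicts, best first, with "conf" (0 to 1); they miss things now and then, are a little off and sometimes report something else, mostly with a low value. They report only what shows in the picture. A call takes as long as a camera call.
- models.find_in(camera, name): "bbox" ([left, top, width, height] in pixels, round what is visible of it).
The state is a dict: "t": time; "joint_pos": joint angles; "dq": joint speeds; "tau": joint torques, N m; "tcp_pos": TCP position; "orientation": TCP orientation; "force": force on the tool from outside, world axes, zero at the start; "moment": the same for the moment, N m; "finger_gap": opening from 0.0 (shut) to 1.0 (fully open); "grasp_force": force on a finger pad.
Only numpy, scipy, OpenCV 4.12 (cv2) and the standard library are available. Lean on these libraries where they do the work, as an engineer would, in place of code of your own. Each camera call takes 0.05 s, during which the arm holds its last target. There are 200 camera calls.

## Working session

There is one attempt and no reset: what is moved stays moved. The work goes in short steps, Python scripts to look and compute and a shell command to move; the robot and the scene stay as the last step left them, time stands still between calls to the robot, and variables do not carry over. Pictures are saved under pics/ and viewed, at most 12 in all, crops included, and the job is handed in when it is done.

```bash
mkdir -p pics; cat > h.py <<'E'
import numpy as np, cv2
from plant import sensors, vision, ticket, models, env
def ray(cam,u,v):
    c=vision.camera_model(cam);R=np.array(c["R"]);t=np.array(c["t"])
    x=(u-c["cx"])/c["fx"];y=(v-c["cy"])/c["fy"]
    if cam=="wrist":
        r=np.hypot(x,y);s=np.sin(r)/r if r>1e-9 else 1.;d=np.array([x*s,y*s,np.cos(r)])
    else: d=np.array([x,y,1.])
    return -R.T@t,R.T@d
def atz(cam,u,v,z):
    o,d=ray(cam,u,v);return o+d*(z-o[2])/d[2]
def proj(cam,X):
    c=vision.camera_model(cam);p=np.array(c["R"])@np.array(X)+np.array(c["t"])
    if cam=="wrist":
        th=np.arctan2(np.hypot(p[0],p[1]),p[2]);n=np.hypot(p[0],p[1])
        return c["cx"]+c["fx"]*th*p[0]/n,c["cy"]+c["fy"]*th*p[1]/n
    return c["cx"]+c["fx"]*p[0]/p[2],c["cy"]+c["fy"]*p[1]/p[2]
def save(cam,name,box=None,k=1):
    im=vision.get_image(cam)
    if box: im=im[box[1]:box[3],box[0]:box[2]]
    im=cv2.resize(im,None,fx=k,fy=k,interpolation=cv2.INTER_CUBIC)
    cv2.imwrite("pics/"+name,im[:,:,::-1])
E
python3 - <<'E'
from h import *
a=vision.get_image("top");b=vision.get_image("scene")
cv2.imwrite("pics/top.png",cv2.resize(a,(800,600),interpolation=2)[:,:,::-1])
cv2.imwrite("pics/scene.png",cv2.resize(b,(800,600),interpolation=2)[:,:,::-1])
for c in("top","scene"):
    print(c,ray(c,256,192))
    for n in("stand","focus_knob","pointer","rack","rosette_plaque","rosette_face","terracotta_plaque","plaster_plaque","mallet","mark_line","lens"):
        print(n,[(r["bbox"],round(r["conf"],2)) for r in models.find_in(c,n)[:2]])
E
```

```text
top (array([ 0.46658268, -0.03001203,  0.95818258]), array([ 0.11200547, -0.01095635, -0.99382461]))
stand [([301.6, 173.0, 171.6, 56.5], 0.66), ([121.0, 99.9, 32.8, 30.8], 0.58)]
focus_knob [([315.3, 188.7, 16.7, 20.5], 0.77), ([118.2, 97.6, 34.1, 34.1], 0.35)]
pointer [([378.0, 178.7, 94.0, 39.0], 0.68)]
rack [([99.6, 172.2, 60.9, 83.2], 0.82)]
rosette_plaque [([97.2, 204.3, 48.9, 11.8], 0.91)]
rosette_face [([101.2, 198.6, 47.6, 19.0], 0.86)]
terracotta_plaque [([97.0, 228.4, 47.2, 13.7], 0.93)]
plaster_plaque []
mallet [([213.1, 265.2, 120.8, 30.9], 0.86), ([212.7, 134.0, 126.1, 20.0], 0.2)]
mark_line []
lens [([367.6, 176.8, 107.2, 40.9], 0.73)]
scene (array([ 0.98973376, -0.57723465,  0.59712395]), array([-0.51150822,  0.66043191, -0.54984953]))
stand [([51.3, 238.6, 187.8, 134.1], 0.92), ([266.1, 171.1, 76.9, 31.3], 0.42)]
focus_knob [([193.2, 246.9, 18.1, 24.9], 0.72)]
pointer [([47.2, 237.0, 129.2, 109.6], 0.71), ([345.1, 181.1, 29.3, 65.3], 0.49)]
rack [([267.9, 170.4, 74.0, 34.7], 0.87), ([291.4, 138.4, 25.3, 47.4], 0.71)]
rosette_plaque [([292.8, 136.1, 23.2, 47.2], 0.55)]
rosette_face [([293.9, 141.8, 22.3, 43.5], 0.78)]
terracotta_plaque [([283.2, 133.5, 16.3, 42.7], 0.83), ([192.5, 246.3, 19.3, 25.5], 0.61)]
plaster_plaque [([310.6, 144.6, 22.0, 46.5], 0.81), ([50.5, 237.2, 125.2, 110.5], 0.71)]
mallet [([138.6, 179.8, 87.6, 64.4], 0.96)]
mark_line [([50.0, 238.6, 128.4, 106.8], 0.61), ([185.6, 299.2, 13.9, 11.7], 0.59)]
lens [([50.1, 239.7, 127.8, 104.8], 0.78), ([278.8, 133.4, 19.7, 44.2], 0.53)]
```

View pics/top.png

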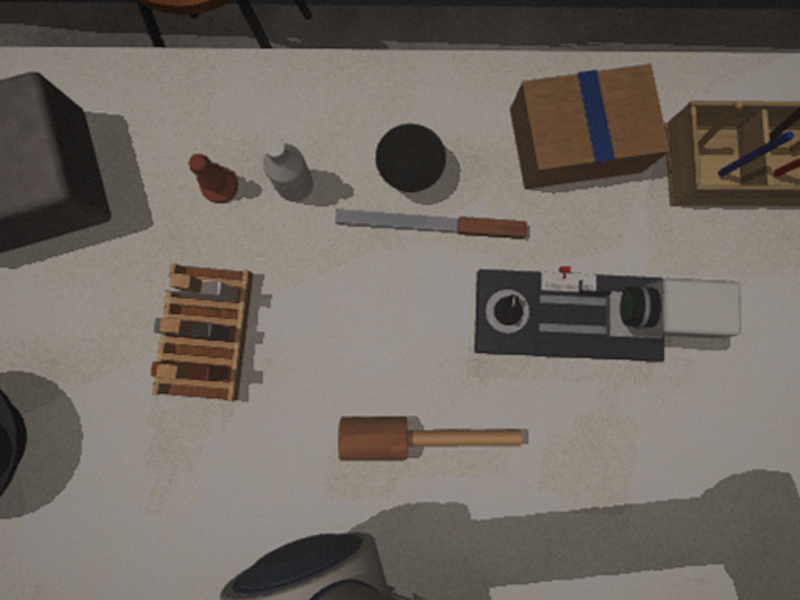

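View pics/scene.png

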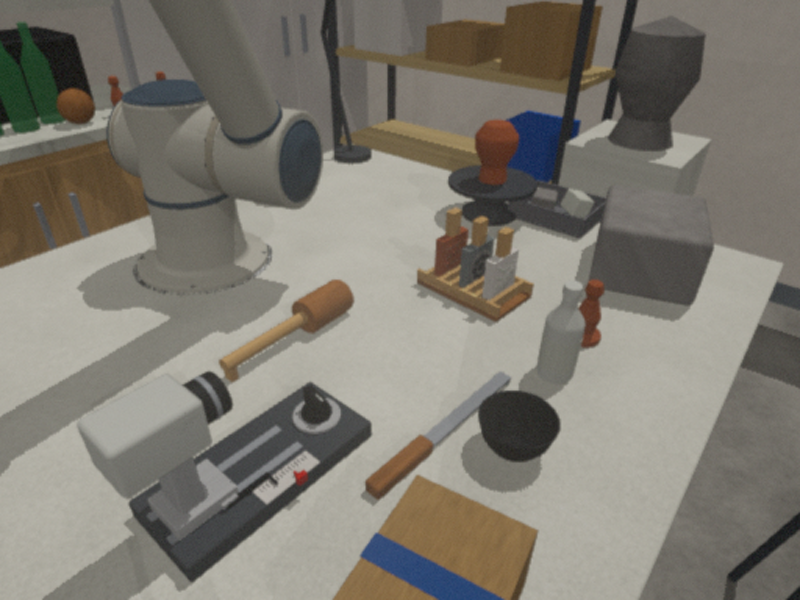

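The top view shows the stand with its knob at (508,311) and the red mark at (565,270), camera to the right, so stand +x runs along world +y. The rack is at left with white, grey and terracotta plaques top to bottom. The scene view shows the grey rosette facing world +x, middle slot.

```bash
python3 - <<'E'
from h import *
k=1.5625
for n,u,v,z in[("knobtop",508,312,.074),("disc",508,311,.044),("basecorner TL",477,270,.03),("TR",663,277,.03),("BL",475,353,.03),("BR",663,360,.03),("mark",565,272,.034),
 ("rackTL",170,265,.034),("rackTR",250,271,.034),("rackBL",153,393,.034),("rackBR",235,399,.034),("tang ros",171,326,.156),("tang white",183,282,.156),("tang terra",165,372,.156)]:
    print(n,atz("top",u/k,v/k,z).round(4))
s=sensors.sense();print(np.round(s["orientation"],3),vision.camera_model("wrist"))
im=vision.get_image("top");c=im[165:235,295:430]
cv2.imwrite("pics/st.png",cv2.resize(c,None,fx=5.5,fy=5.5,interpolation=2)[:,:,::-1])
E
```

```text
knobtop [ 0.5484 -0.1984  0.074 ]
disc [ 0.5527 -0.2042  0.044 ]
basecorner TL [ 0.6181 -0.16    0.03  ]
TR [ 0.6072 -0.4512  0.03  ]
BL [ 0.4897 -0.1547  0.03  ]
BR [ 0.4784 -0.4439  0.03  ]
mark [ 0.6144 -0.2964  0.034 ]
rackTL [0.6248 0.3124 0.034 ]
rackTR [0.6156 0.1901 0.034 ]
rackBL [0.4312 0.3285 0.034 ]
rackBR [0.422  0.2065 0.034 ]
tang ros [0.5227 0.2621 0.156 ]
tang white [0.5811 0.249  0.156 ]
tang terra [0.4628 0.267  0.156 ]
[[ 0.928  0.374 -0.   ]
 [ 0.374 -0.928  0.   ]
 [-0.    -0.    -1.   ]] {'fx': 297.3186396354542, 'fy': 297.3186396354542, 'cx': 258.79047173937226, 'cy': 191.57044216940017, 'R': array([[ 0.37373331, -0.92753521, -0.00136202],
       [-0.88770066, -0.35810766,  0.28938977],
       [-0.26890695, -0.10694552, -0.95721038]]), 't': array([-0.62386497, -0.03227631,  0.3931142 ])}
```

View pics/st.png

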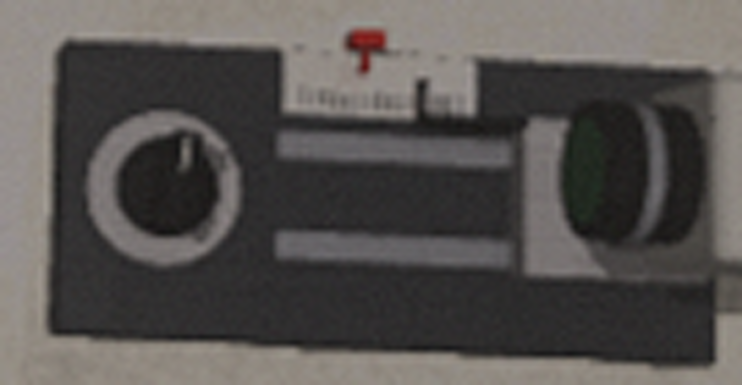

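The pointer stands at crop (422,100) and the red line at (363,65), about 26 mm apart; the knob's white index line points up and slightly right. I'll move over the stand for a wrist view.

```bash
python3 -m pendant '[[0,0,0,34,-19,-3,91],[0,0,0,34,-19,-3,91],[0,0,0,34,-19,-3,91],[0,0,0,34,-19,-3,91],[0,0,0,34,-19,-3,91],[0,0,0,34,-19,-3,91],[0,0,0,34,-19,-3,91],[0,0,0,34,-19,-3,91],[0,0,0,34,-19,-3,91],[0,0,0,34,-19,-3,91],[0,0,0,34,-19,-3,91],[0,0,0,0,0,0,91]]'
python3 - <<'E'
from h import *
s=sensors.sense();print(s["joint_pos"],s["tcp_pos"],s["force"])
im=vision.get_image("wrist");cv2.imwrite("pics/w1.png",cv2.resize(im,(800,600),interpolation=2)[:,:,::-1])
m=(im[:,:,0]>120)&(im[:,:,1]<60)&(im[:,:,2]<60);v,u=np.nonzero(m);print("red",u.mean(),v.mean(),len(u))
k=1.5625
o=[]
for n in("focus_knob","focus_knob_grip","pointer","mark_line"):print(n,[(r["bbox"],round(r["conf"],2)) for r in models.find_in("wrist",n)[:2]])
print("lens front now",atz("top",397.7,192,.17))
E
```

```text
t: 2.45
tcp_pos: [0.5047, -0.243, 0.2664]
orientation: [[0.926, 0.377, 0.001], [0.377, -0.926, 0.0], [0.001, 0.0, -1.0]]
force: [-0.8, -1.1, 0.2]
finger_gap: 1.0
grasp_force: 0.0
[-5.56003004e-01  3.69673344e-01  1.46202336e+00  1.10113635e-03
  1.30895770e+00  6.28191695e-01] [ 0.50467779 -0.24301708  0.26635552] [-0.76515616 -1.12013788  0.17430819]
red 327.7826086956522 104.3768115942029 69
focus_knob [([227.3, 106.2, 32.6, 35.2], 0.72), ([1.5, 0.0, 42.0, 125.5], 0.38)]
focus_knob_grip [([223.7, 108.3, 38.9, 32.5], 0.71)]
pointer [([331.8, 123.4, 159.0, 127.2], 0.82)]
mark_line [([319.4, 95.4, 16.4, 15.9], 0.55)]
lens front now [ 0.55533205 -0.33060681  0.17      ]
```

View pics/w1.png

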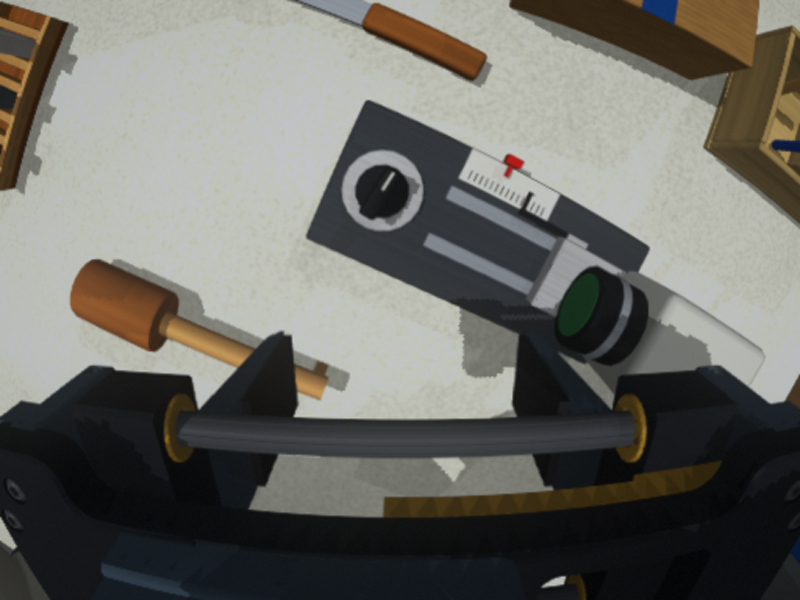

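The wrist view shows the knob at about (383,190) with its white index from (381,192) to (393,171), the pointer at (528,203) and the red line tip at (507,177). A closer crop will give the bar direction.

```bash
python3 - <<'E'
from h import *
save("wrist","k1.png",(205,85,365,155),5)
k=1.5625
P={}
for n,u,v,z in[("i0",381,192,.074),("i1",393,171,.074),("disc",382.5,190,.044),("markcen",507,177,.033),("pt",530,200,.036),("cornerTL",367,101,.03),("BL",308,237,.03),("BRfar",649,247,.03)]:
    P[n]=atz("wrist",u/k,v/k,z);print(n,P[n].round(4))
d=P["i1"]-P["i0"];print(np.degrees(np.arctan2(d[1],d[0])))
im=vision.get_image("wrist")[85:155,205:365].astype(int)
E
```

```text
i0 [ 0.552  -0.2072  0.074 ]
i1 [ 0.5697 -0.2096  0.074 ]
disc [ 0.5516 -0.207   0.044 ]
markcen [ 0.6008 -0.298   0.033 ]
pt [ 0.591  -0.3233  0.036 ]
cornerTL [ 0.6155 -0.1672  0.03  ]
BL [ 0.4904 -0.1615  0.03  ]
BRfar [ 0.6017 -0.4511  0.03  ]
-7.900068444590316
```

View pics/k1.png

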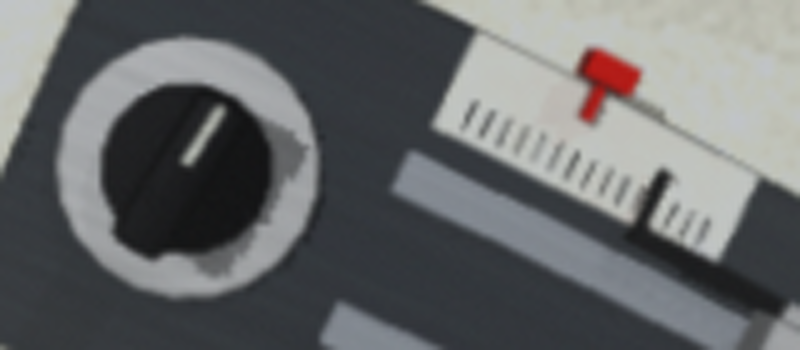

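```bash
python3 - <<'E'
from h import *
w=lambda u,v,z:atz("wrist",205+u/5,85+v/5,z)
print("ring w",w(188,167,.032),"black w",w(186,168,.044))
print("ring top",atz("top",295+164/5.5,165+187.5/5.5,.032))
a,b=w(186,163,.074),w(219,108,.074);d=b-a;print("idx",a,b,np.degrees(np.arctan2(d[1],d[0])))
c=w(137,240,.06);e=b-c;print("end",c,np.degrees(np.arctan2(e[1],e[0])))
m=w(586,120,.035);p=w(664,172,.036);th=np.radians(87.7)
print(m,p,(m-p)[:2]@[np.cos(th),np.sin(th)])
L=w(410,152,.032)
# edge TL->BRfar yaw
k=1.5625
P=atz("wrist",367/k,101/k,.03)-atz("wrist",649/k,247/k,.03);print("stand yaw",np.degrees(np.arctan2(P[1],P[0])))
E
```

```text
ring w [ 0.55362516 -0.20249028  0.032     ] black w [ 0.55398496 -0.20252252  0.044     ]
ring top [ 0.55375689 -0.20573911  0.032     ]
idx [ 0.55703926 -0.20314196  0.074     ] [ 0.57164305 -0.20549585  0.074     ] -9.15636973093413
end [ 0.53449782 -0.19842074  0.06      ] -10.784041172285454
[ 0.6046257  -0.29256668  0.035     ] [ 0.60066578 -0.3169074   0.036     ] 0.0244800304782907
stand yaw 87.2197411359818
```

```bash
python3 -m pendant '[[0,0,0,30,-9,0,91],[0,0,0,30,-9,0,91],[0,0,-8.5,0,0,0,91],[0,0,-8.5,0,0,0,91],[0,0,-8.5,0,0,0,91],[0,0,-8.5,0,0,0,91],[0,0,-8.5,0,0,0,91],[0,0,-8.5,0,0,0,91],[0,0,-8.5,0,0,0,91],[0,0,-8.5,0,0,0,91],[0,0,-8.5,0,0,0,91],[0,0,-8.5,0,0,0,91]]' | head -3
python3 -m pendant '[[0,0,-8.5,0,0,10,91],[0,0,-8.5,0,0,10,80],[0,0,-8.5,0,0,10,70],[0,0,-8.5,0,0,10,60],[0,0,-8.5,0,0,10,60],[0,0,-8.5,0,0,10,60],[0,0,-8.5,0,0,10,60],[0,0,-3.5,0,0,10,60],[0,0,0,0,0,10,60],[0,0,0,0,0,10,60],[0,0,0,0,0,0,60]]'
python3 - <<'E'
from h import *
save("wrist","w2.png",None,1.5)
print(proj("wrist",[.5535,-.2035,.044]),sensors.sense()["joint_pos"][5])
E
```

```text
t: 4.0
tcp_pos: [0.5509, -0.2078, 0.2659]
orientation: [[-0.296, 0.955, -0.0], [0.955, 0.296, -0.0], [0.0, -0.0, -1.0]]
t: 5.1
tcp_pos: [0.5505, -0.2071, 0.1646]
orientation: [[-0.984, 0.177, -0.002], [0.177, 0.984, 0.001], [0.002, 0.001, -1.0]]
force: [0.0, 0.0, 0.8]
finger_gap: 0.654
grasp_force: 0.0
(np.float64(261.6176572156032), np.float64(193.15615180207632)) -1.854492987600581
```

View pics/w2.png

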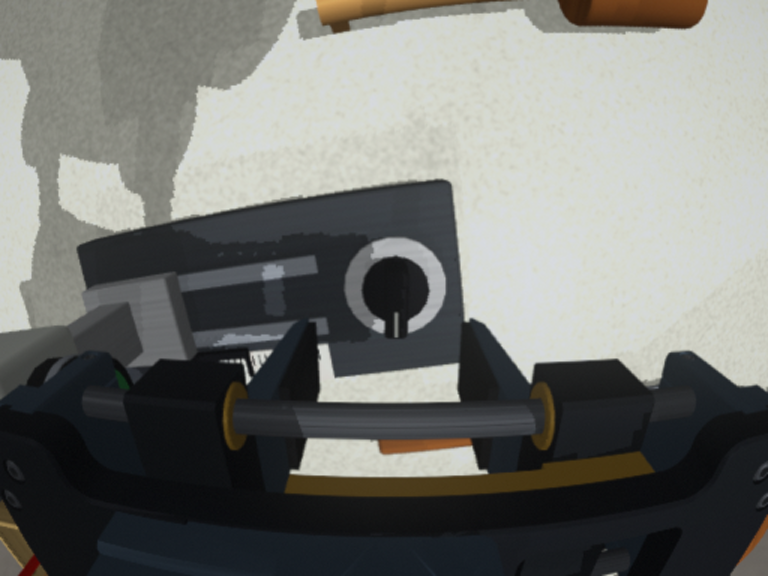

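The bar is parallel to the fingers (centre at (396,288)), about 5 mm to tool +y. Centre, descend, close.

```bash
python3 -m pendant '[[0,0,0,-1.5,5.5,0,60],[0,0,0,0,0,25,60],[0,0,0,0,0,25,60],[0,0,0,0,0,20,60],[0,0,0,0,0,13,60],[0,0,0,0,0,10,60],[0,0,0,0,0,0,60],[0,0,0,0,0,0,30],[0,0,0,0,0,0,20],[0,0,0,0,0,0,8],[0,0,0,0,0,0,8],[0,0,0,0,0,0,8]]' 20
python3 - <<'E'
from h import *
s=sensors.sense();print(s["moment"])
E
```

```text
t: 6.35
tcp_pos: [0.5538, -0.202, 0.0732]
orientation: [[-0.985, 0.175, 0.0], [0.175, 0.985, -0.0], [-0.0, -0.0, -1.0]]
force: [0.4, 0.5, 0.5]
finger_gap: 0.248
grasp_force: 0.0
[ 0.05268877 -0.17333007 -0.01089612]
```

```bash
python3 -m pendant '[[0,0,0,0,0,3,8],[0,0,0,0,0,0,8],[0,0,0,0,0,0,8],[0,0,0,0,0,0,8]]'; python3 -m pendant '[[0,0,7,0,0,0,8],[0,0,7,0,0,0,8],[0,0,7,0,0,0,8],[0,0,7,0,0,0,8],[0,0,7,0,0,0,8],[0,0,7,0,0,0,8],[0,0,7,0,0,0,8],[0,0,7,0,0,0,8],[0,0,0,0,0,0,8]]'
python3 - <<'E'
from h import *
s=sensors.sense();print(s["moment"],s["joint_pos"][5])
save("top","t2.png",(295,165,430,235),5.5)
E
```

```text
t: 6.75
tcp_pos: [0.5539, -0.203, 0.0702]
orientation: [[-0.985, 0.175, 0.001], [0.175, 0.985, -0.002], [-0.001, -0.002, -1.0]]
force: [-2.9, -7.8, 5.2]
finger_gap: 0.148
grasp_force: 20.0
t: 7.65
tcp_pos: [0.5538, -0.2033, 0.0702]
orientation: [[-0.401, 0.916, 0.001], [0.916, 0.401, -0.002], [-0.002, -0.0, -1.0]]
force: [-5.2, -10.0, 6.3]
finger_gap: 0.154
grasp_force: 20.0
[-2.00297621  0.66505597 -0.01858847] -0.8638593163986026
```

View pics/t2.png

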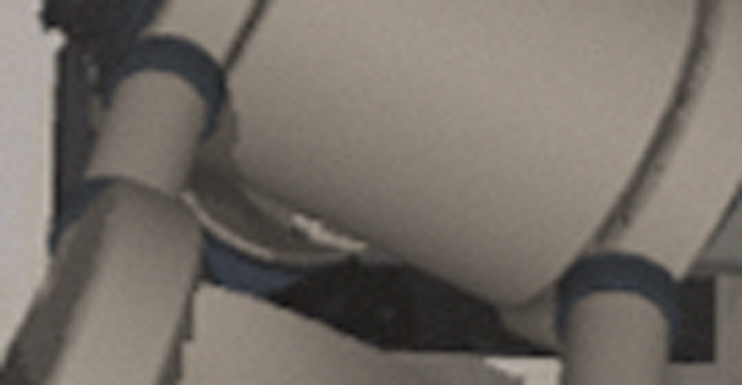

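The top view is blocked by the arm (only the knob rim shows); I'll use the scene camera, numerically plus one crop.

```bash
cat > prof.py <<'E'
from h import *
th=np.radians(87.5);ex=np.array([np.cos(th),np.sin(th),0]);ey=np.array([-np.sin(th),np.cos(th),0])
M=np.array([.6046,-.2926,.035])
def prof(cam="scene"):
    im=vision.get_image(cam)
    s=np.arange(-34,16,1.)
    for off in(3,5,7,9):
        P=[proj(cam,M+ex*a/1000+ey*off/1000) for a in s]
        P=np.array(P,np.float32).reshape(-1,1,2)
        g=cv2.remap(im.sum(2).astype(np.float32)/3,P,None,cv2.INTER_LINEAR).ravel()
        print(off,list(zip(s.astype(int).tolist(),g.astype(int).tolist())))
    r=im.astype(int);m=(r[:,:,0]>1.8*r[:,:,1])&(r[:,:,0]>90);m[:250]=0;m[340:]=0;m[:,:150]=0;m[:,240:]=0
    v,u=np.nonzero(m);print("red",u.min(),u.max(),v.min(),v.max())
E
python3 - <<'E'
from prof import *
save("scene","s2.png",(145,270,225,330),10)
prof();print(proj("scene",M),proj("scene",M+ex*.02),proj("scene",M+ey*.02))
E
```

```text
3 [(-34, 130), (-33, 130), (-32, 129), (-31, 130), (-30, 131), (-29, 139), (-28, 154), (-27, 167), (-26, 174), (-25, 179), (-24, 180), (-23, 179), (-22, 177), (-21, 177), (-20, 180), (-19, 181), (-18, 181), (-17, 181), (-16, 176), (-15, 174), (-14, 162), (-13, 148), (-12, 137), (-11, 129), (-10, 117), (-9, 104), (-8, 88), (-7, 87), (-6, 98), (-5, 115), (-4, 138), (-3, 162), (-2, 166), (-1, 166), (0, 166), (1, 164), (2, 169), (3, 171), (4, 173), (5, 176), (6, 174), (7, 171), (8, 170), (9, 173), (10, 178), (11, 178), (12, 177), (13, 168), (14, 159), (15, 152)]
5 [(-34, 122), (-33, 127), (-32, 124), (-31, 120), (-30, 123), (-29, 131), (-28, 142), (-27, 148), (-26, 151), (-25, 156), (-24, 167), (-23, 174), (-22, 170), (-21, 163), (-20, 167), (-19, 174), (-18, 176), (-17, 170), (-16, 161), (-15, 164), (-14, 167), (-13, 159), (-12, 140), (-11, 118), (-10, 105), (-9, 92), (-8, 78), (-7, 65), (-6, 61), (-5, 92), (-4, 123), (-3, 147), (-2, 158), (-1, 162), (0, 164), (1, 171), (2, 173), (3, 171), (4, 167), (5, 169), (6, 172), (7, 172), (8, 164), (9, 156), (10, 161), (11, 169), (12, 171), (13, 
[... 665 characters left out ...]
 (-28, 117), (-27, 117), (-26, 114), (-25, 112), (-24, 124), (-23, 130), (-22, 131), (-21, 133), (-20, 139), (-19, 151), (-18, 165), (-17, 165), (-16, 156), (-15, 156), (-14, 160), (-13, 161), (-12, 144), (-11, 120), (-10, 97), (-9, 80), (-8, 66), (-7, 60), (-6, 64), (-5, 88), (-4, 121), (-3, 151), (-2, 151), (-1, 148), (0, 150), (1, 162), (2, 171), (3, 168), (4, 160), (5, 160), (6, 164), (7, 165), (8, 155), (9, 147), (10, 141), (11, 145), (12, 144), (13, 137), (14, 129), (15, 126)]
red 188 196 301 310
(np.float64(188.10166140528253), np.float64(301.4773331815077)) (np.float64(195.84857196263715), np.float64(295.39950785470353)) (np.float64(181.50168216254707), np.float64(296.1490564516814))
```

View pics/s2.png

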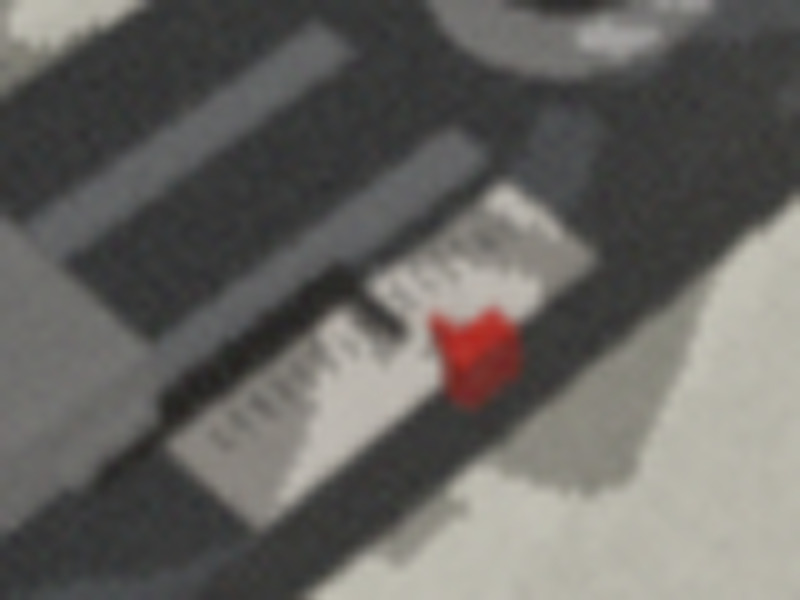

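The scene crop shows the mark tip at (435,318) and the pointer tip at (398,332), about 6.5 mm short. Turn 17° more.

```bash
python3 -m pendant '[[0,0,6,0,0,0,8],[0,0,6,0,0,0,8],[0,0,5,0,0,0,8],[0,0,0,0,0,0,8],[0,0,0,0,0,0,8]]'
python3 - <<'E'
from prof import *
prof()
E
```

```text
t: 8.3
tcp_pos: [0.5537, -0.2033, 0.0702]
orientation: [[-0.121, 0.993, 0.0], [0.993, 0.121, -0.002], [-0.002, 0.0, -1.0]]
force: [-4.9, -10.4, 6.9]
finger_gap: 0.153
grasp_force: 20.0
3 [(-34, 130), (-33, 129), (-32, 128), (-31, 129), (-30, 132), (-29, 140), (-28, 154), (-27, 167), (-26, 174), (-25, 179), (-24, 180), (-23, 179), (-22, 176), (-21, 177), (-20, 180), (-19, 180), (-18, 180), (-17, 180), (-16, 178), (-15, 180), (-14, 181), (-13, 181), (-12, 181), (-11, 181), (-10, 179), (-9, 171), (-8, 159), (-7, 148), (-6, 139), (-5, 132), (-4, 124), (-3, 110), (-2, 93), (-1, 77), (0, 74), (1, 83), (2, 93), (3, 106), (4, 117), (5, 124), (6, 122), (7, 119), (8, 118), (9, 123), (10, 128), (11, 129), (12, 131), (13, 140), (14, 153), (15, 167)]
5 [(-34, 122), (-33, 127), (-32, 124), (-31, 119), (-30, 123), (-29, 132), (-28, 142), (-27, 148), (-26, 151), (-25, 156), (-24, 168), (-23, 173), (-22, 169), (-21, 162), (-20, 166), (-19, 174), (-18, 177), (-17, 171), (-16, 163), (-15, 168), (-14, 175), (-13, 178), (-12, 176), (-11, 170), (-10, 167), (-9, 166), (-8, 154), (-7, 138), (-6, 123), (-5, 
[... 650 characters left out ...]
01), (5, 109), (6, 115), (7, 116), (8, 113), (9, 110), (10, 113), (11, 120), (12, 128), (13, 135), (14, 145), (15, 160)]
9 [(-34, 110), (-33, 118), (-32, 119), (-31, 112), (-30, 107), (-29, 113), (-28, 119), (-27, 118), (-26, 114), (-25, 112), (-24, 123), (-23, 129), (-22, 131), (-21, 133), (-20, 138), (-19, 151), (-18, 166), (-17, 167), (-16, 157), (-15, 157), (-14, 162), (-13, 165), (-12, 158), (-11, 151), (-10, 147), (-9, 152), (-8, 150), (-7, 135), (-6, 120), (-5, 112), (-4, 102), (-3, 87), (-2, 72), (-1, 61), (0, 55), (1, 66), (2, 81), (3, 92), (4, 99), (5, 108), (6, 115), (7, 117), (8, 112), (9, 110), (10, 109), (11, 123), (12, 134), (13, 140), (14, 146), (15, 155)]
red 188 196 301 310
```

```bash
python3 -m pendant '[[0,0,0,0,0,0,40],[0,0,0,0,0,0,60],[0,0,0,0,0,0,60],[0,0,0,0,0,0,60],[0,0,0,0,0,-15,60],[0,0,0,0,0,-40,60],[0,0,0,0,0,-45,60],[0,0,0,0,0,-45,60],[0,0,0,0,0,-35,60],[0,0,0,0,0,0,60]]'
python3 -m pendant '[[0,0,0,46.3,2.5,0,60],[0,0,0,46.3,2.5,0,60],[0,0,0,46.3,2.5,0,60],[0,0,0,46.3,2.5,0,60],[0,0,0,46.3,2.5,0,60],[0,0,0,46.3,2.5,0,60],[0,0,0,46.3,2.5,0,60],[0,0,0,46.3,2.5,0,60],[0,0,0,20,0,0,60],[0,0,0,0,0,0,60]]'
python3 - <<'E'
from h import *
im=vision.get_image("top");a=im[165:235,295:430];a=cv2.resize(a,None,fx=5.5,fy=5.5,interpolation=2)
w=vision.get_image("wrist");
out=np.zeros((385+0,742,3),np.uint8);out[:a.shape[0]]=a[:385]
b=cv2.resize(w,(256,192));out2=np.vstack([out,np.zeros((200,742,3),np.uint8)]);out2[390:390+192,0:256]=b
cv2.imwrite("pics/t3.png",out2[:,:,::-1])
E
```

```text
t: 9.35
tcp_pos: [0.5557, -0.2027, 0.2549]
orientation: [[-0.121, 0.993, 0.007], [0.993, 0.121, -0.003], [-0.004, 0.007, -1.0]]
force: [0.3, 0.2, 0.0]
finger_gap: 0.655
grasp_force: 0.0
t: 10.35
tcp_pos: [0.5256, 0.1906, 0.2492]
orientation: [[-0.124, 0.992, -0.001], [0.992, 0.124, 0.0], [0.0, -0.001, -1.0]]
force: [-0.0, -0.8, -0.5]
finger_gap: 0.656
grasp_force: 0.0
```

View pics/t3.png

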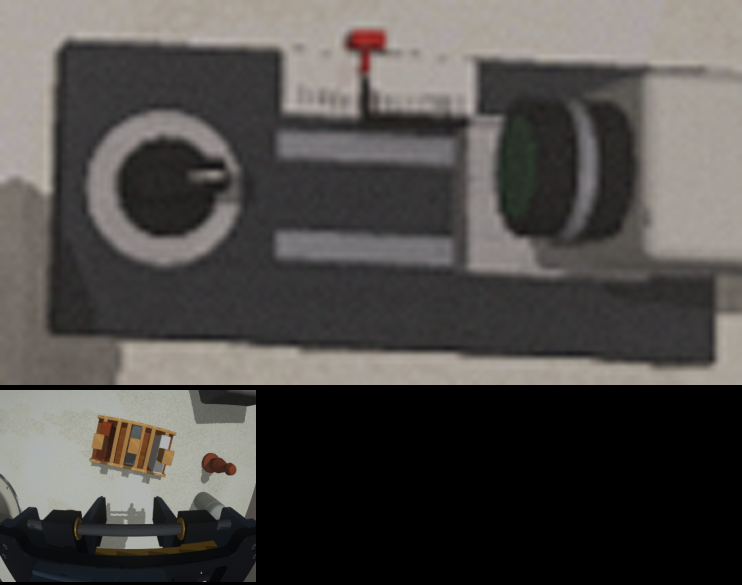

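Pointer (365,95) is now in line with the red line (364,65). Now locate tang and lens.

```bash
python3 - <<'E'
from h import *
print("lens",atz("top",295+517/5.5,165+169/5.5,.17))
print("tang",atz("wrist",266,112,.156))
print([(r["bbox"],round(r["conf"],2),) for r in models.find_in("wrist","rosette_plaque")])
for u,v in[(98,415),(176,433),(92,459),(165,479)]:print(atz("wrist",2*u,2*(v-390),.034))
E
python3 -m pendant '[[0,0,-8,0,0,0,60],[0,0,-8,0,0,0,60],[0,0,-8,0,0,0,60],[0,0,-8,0,0,0,60],[0,0,-8,0,0,0,60],[0,0,-8,0,0,0,60],[0,0,-8,0,0,0,60],[0,0,-8,0,0,0,60],[0,0,-8,0,0,0,60],[0,0,-7,0,0,0,60],[0,0,0,0,0,0,60]]'
python3 - <<'E'
from h import *
save("wrist","w4.png",None,1.5)
print(proj("wrist",[.5227,.2621,.156]))
E
```

```text
lens [ 0.5476245  -0.31220427  0.17      ]
tang [0.52296964 0.26520365 0.156     ]
[([246.9, 67.9, 36.7, 81.4], 0.96)]
[0.43154562 0.33087896 0.034     ]
[0.62907195 0.31113004 0.034     ]
[0.42771981 0.21874282 0.034     ]
[0.61953102 0.18951698 0.034     ]
t: 11.6
tcp_pos: [0.5266, 0.1867, 0.2498]
orientation: [[-0.998, 0.07, -0.0], [0.07, 0.998, -0.0], [0.0, -0.0, -1.0]]
force: [0.1, -0.2, -0.1]
finger_gap: 0.656
grasp_force: 0.0
(np.float64(341.79777488610614), np.float64(189.6153395081524))
```

View pics/w4.png

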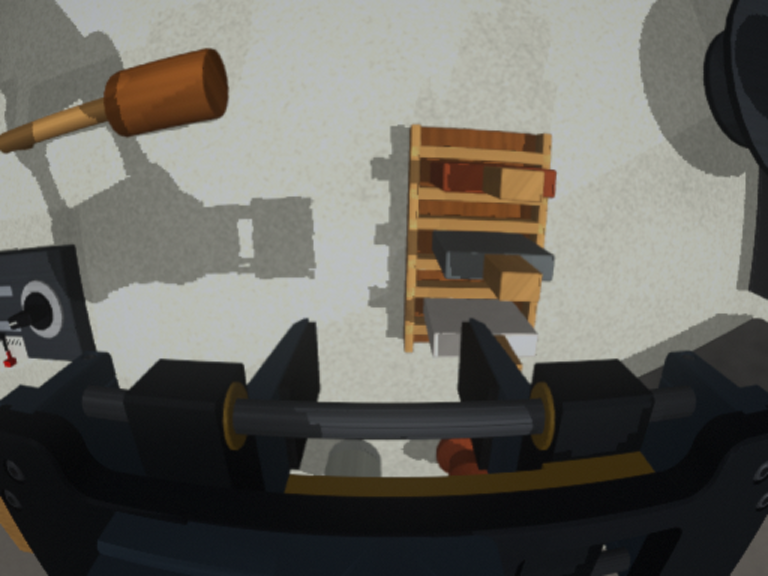

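The grey plaque's tang top centres at (518,287), 2–4 px from prediction, fingers parallel to the slots. Move over, descend, grip.

```bash
python3 -m pendant '[[0,0,0.5,3,26,0,60],[0,0,0,3,26,0,60],[0,0,0,2.5,25,0,60],[0,0,0,0,0,0,60],[0,0,0,0,0,30,60],[0,0,0,0,0,30,60],[0,0,0,0,0,25,60],[0,0,0,0,0,20,60],[0,0,0,0,0,10,60],[0,0,0,0,0,0,60]]'
python3 -m pendant '[[0,0,0,0,0,0,40],[0,0,0,0,0,0,26],[0,0,0,0,0,0,15],[0,0,0,0,0,0,15],[0,0,0,0,0,0,15],[0,0,0,0,0,0,15]]' 45
python3 - <<'E'
from h import *
print([(r["bbox"],round(r["conf"],2)) for r in models.find_in("scene","rosette_plaque")])
E
```

```text
t: 12.65
tcp_pos: [0.5235, 0.2645, 0.134]
orientation: [[-0.997, 0.082, -0.002], [0.082, 0.997, -0.001], [0.002, -0.001, -1.0]]
force: [0.8, 0.7, 0.2]
finger_gap: 0.658
grasp_force: 0.0
t: 13.25
tcp_pos: [0.5241, 0.2655, 0.1353]
orientation: [[-0.997, 0.08, 0.001], [0.08, 0.997, 0.0], [-0.001, 0.0, -1.0]]
force: [-0.5, -0.5, 6.5]
finger_gap: 0.283
grasp_force: 45.0
[([292.7, 135.6, 22.2, 47.5], 0.6)]
```

```bash
python3 -m pendant '[[0,0,0,0,0,-5,15],[0,0,0,0,0,-12,15],[0,0,0,0,0,-20,15],[0,0,0,0,0,-25,15],[0,0,0,0,0,-25,15],[0,0,0,0,0,-22,15],[0,0,0,0,0,-14,15],[0,0,0,0,0,-6,15],[0,0,0,0,0,0,15]]'
python3 -m pendant '[[0,0,0,-2.2,-15,0,15],[0,0,0,-4.4,-30,0,15],[0,0,0,-6.7,-45,0,15],[0,0,0,-7,-47,0,15],[0,0,0,-7,-47,0,15],[0,0,0,-7,-47,0,15],[0,0,0,-7,-47,0,15],[0,0,0,-7,-47,0,15],[0,0,0,-6.7,-45,0,15],[0,0,0,-5.5,-37,0,15],[0,0,0,-4,-27,0,15],[0,0,0,-1,-10,0,15]]'
python3 -m pendant '[[0,0,4,0,0,0,15],[0,0,8,0,0,0,15],[0,0,8,0,0,0,15],[0,0,8,0,0,0,15],[0,0,8,0,0,0,15],[0,0,8,0,0,0,15],[0,0,8,0,0,0,15],[0,0,8,0,0,0,15],[0,0,8,0,0,0,15],[0,0,8,0,0,0,15],[0,0,8,0,0,0,15],[0,0,4,0,0,0,15]]'
```

```text
t: 14.2
tcp_pos: [0.524, 0.2655, 0.2648]
orientation: [[-0.997, 0.08, 0.001], [0.08, 0.997, 0.0], [-0.001, 0.001, -1.0]]
force: [-0.8, -0.4, -2.8]
finger_gap: 0.279
grasp_force: 45.0
t: 15.4
tcp_pos: [0.5529, -0.1854, 0.2628]
orientation: [[-0.997, 0.082, -0.002], [0.082, 0.997, 0.0], [0.002, -0.0, -1.0]]
force: [-0.1, 1.2, -4.0]
finger_gap: 0.282
grasp_force: 45.0
t: 16.6
tcp_pos: [0.5531, -0.1819, 0.2631]
orientation: [[0.05, 0.999, -0.001], [0.999, -0.05, 0.001], [0.001, -0.002, -1.0]]
force: [0.5, -0.0, -2.4]
finger_gap: 0.283
grasp_force: 45.0
```

```bash
python3 -m pendant '[[0,0,0,0,0,6,15],[0,0,0,0,0,7,15],[0,0,0,0,0,4.5,15],[0,0,0,0,0,0,15],[0,0,0,0,0,0,15],[0,0,0,0,0,0,15]]'
python3 - <<'E'
from h import *
s=sensors.sense();T=np.array(s["tcp_pos"]);ex=np.array(s["orientation"])[:,0];ey=np.array([ -ex[1],ex[0],0])
im=vision.get_image("scene").copy();k=4
b=(40,150,240,300);c=cv2.resize(im[b[1]:b[3],b[0]:b[2]],None,fx=k,fy=k,interpolation=2)
def dot(X,col):
    u,v=proj("scene",X);cv2.circle(c,(int((u+.5-b[0])*k),int((v+.5-b[1])*k)),4,col,-1)
O=T-[0,0,.1233]
for a in(-.01,.01):
  for w in(-.04,.04):
    for h in(0,.095):dot(O+ex*a+ey*w+np.array([0,0,h]),(255,0,255))
L=np.array([.5483,-.312,.17]);dot(L,(255,255,0))
for t in np.arange(0,6.28,.4):dot(L+ey*.026*np.cos(t)+np.array([0,0,.026])*np.sin(t),(0,255,0))
cv2.imwrite("pics/fin.png",c[:,:,::-1])
d=O-ex*.01+np.array([0,0,.0475])-L;print(d@ex,d@ey,d[2])
E
```

```text
t: 17.2
tcp_pos: [0.5539, -0.1824, 0.2466]
orientation: [[0.044, 0.999, 0.0], [0.999, -0.044, -0.0], [-0.0, 0.0, -1.0]]
force: [0.2, 0.7, -2.7]
finger_gap: 0.284
grasp_force: 45.0
0.11972012943357621 0.0001586728941959991 0.0007659005589959189
```

View pics/fin.png

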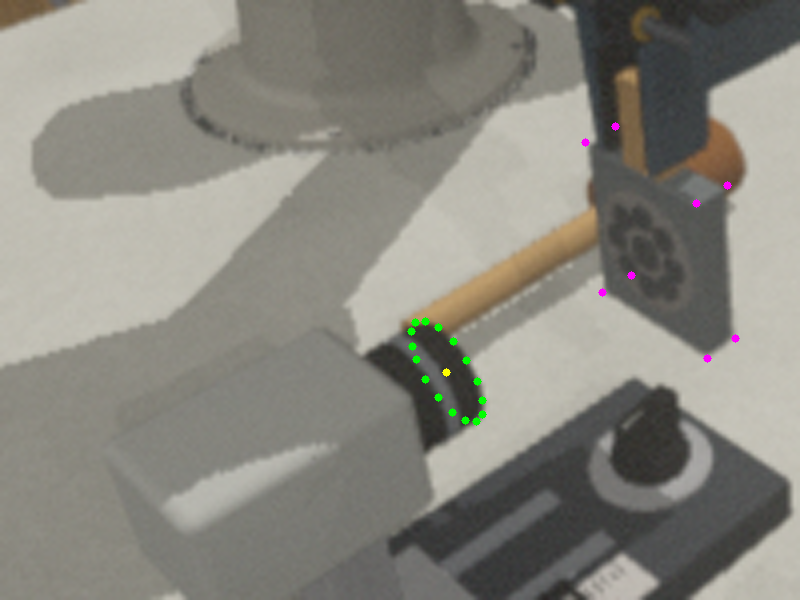

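The overlay matches: the lens rim dots lie on the barrel front (446,372), and the plaque corners agree to within 2 mm, with the rosette at (645,250) facing the lens.

```bash
python3 -m pendant '[[0,0,0,0,0,0,15],[0,0,0,0,0,0,15],[0,0,0,0,0,0,15],[0,0,0,0,0,0,15],[0,0,0,0,0,0,15]]' && python3 -c "
from plant import ticket;print(ticket.close_job())"
```

```text
t: 17.75
tcp_pos: [0.5538, -0.1824, 0.2465]
orientation: [[0.045, 0.999, 0.0], [0.999, -0.045, 0.0], [0.0, 0.0, -1.0]]
force: [-0.8, -0.6, -3.2]
finger_gap: 0.287
grasp_force: 45.0
the job is handed in; nothing more can be done
None
```

The job is handed in at 17.8 s: the pointer lines up with the red mark, and the rosette plaque is held still and upright, carved face about 120 mm in front of the lens by my measurements (close_job() returned no verdict).

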